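Swap the table condiments back into their own fitted coasters

ROBOT

A 6-joint arm with a two-finger parallel gripper is mounted at the origin on a cart in front of the work surface, level with it; the furniture and walls round the work are solid. World frame = base frame: x ahead of the robot, y to its left, z up, the work surface at z = 0. Lengths are in m, angles in rad, forces in N, time in s.
With the tool pointing down it reaches from about 0.3 to 0.775 m from the base axis. Payload 14.6 kg.
Tool frame: the origin (TCP) lies midway between the tips of the shut fingers; the grasp point (between the pads) lies 19 mm behind it (ctrl.grip_depth is the z of the grasp point in the tool frame, in m); z points along the fingers, y is the line along which they close (so a half turn about z gives the same grasp; the last joint's range is limited). The gripper opens to 94 mm and grips with 3 to 60 N. Pads are 16 mm wide; open, the fingers measure 119 mm over their backs; the gripper's body (75 mm by 177 mm) begins 78 mm behind the grasp point.
Start: joints at [-1.237, 0.3, 1.521, -0, 1.321, -0.067], TCP at [0.215, -0.506, 0.205] pointing down, gripper open.
Joint ranges: [-3.03, 3.03], [-0.79, 2.21], [0.23, 2.52], [-1.04, 4.18], [0, 3.07], [-2.55, 2.55]. Speed limits (rad/s): [2.22, 2.22, 2.57, 3.14, 3.14, 3.14].

INTERFACE

Orientations are given as [roll, pitch, yaw] about the fixed x, y, z axes, in that order (R = Rz(yaw) Ry(pitch) Rx(roll)).
In Python, from station import ctrl gives the robot as it stands. The module is installed in compiled form; this text tells all that it offers.
- The arm moves only by the tool carry_out, never from a script. Its argument "commands" is a list of rows, each a list of 3 entries, a list of its own where there are three numbers: the closure, from 0 (fully open) to 1 (shut), then the shift along the tool's x, y, z in mm, then the turn, a rotation vector about the tool's x, y, z in rad. In form: [[gripper, [tx, ty, tz], [wx, wy, wz]], ...]. A call has 1 to 10 rows; each row shifts and turns the commanded pose from where the row before left it, along the tool's axes as they then stand; what a row does not reach is not made up. A row lasts 1/8 s, in which the tool goes at most 62.5 mm and 10.7 degrees, less where a joint would pass 70% of its speed; a pose out of reach is approached as far as the arm can. A call with a gripper value outside its range is refused whole. The fingers move at their own pace and stop on an object; "squeeze" is the grip in N (left out, the last holds). Time passes only in rows, so rows that do not move let the fingers close. It gives the time, the measured TCP pose, the force, the opening and the grip force at its end, in the units of the state.
- ctrl.get_obs(): the state, without advancing time (a new reading comes with each control period).
- ctrl.camera(name): name is "side" or "top"; returns a dict with "img" (400x640x3 uint8, blue, green, red), "camera_matrix" (3x3 intrinsics, pixels), "rvec" (rotation vector, rad) and "tvec" (3), from world to camera coordinates, as OpenCV has them. Camera axes: x right, y down, z forward; pixel columns grow to the right and rows downward; lengths in m; the calibration is good to about 2 mm. A picture is of the moment at which its call begins. There is no depth.
- ctrl.hand_in(): hands the job in; it is judged then, once.
Trained networks look in the newest picture that a camera, given by its name, has taken for a name from the list of things; names that differ only in an ending like _2 or _b are one class to them, and where a whole thing is asked for, a point or a joint stands for the part that bears it (a point fixed in the world has none). Each returns a list of dicts, best first, with "score" (0 to 1); they miss things now and then, are a little off and sometimes report something else, mostly with a low value. They report only what shows in the picture. A call takes as long as a camera call. They do not tell look-alikes from the thing itself.
- ctrl.outline_of(thing, camera): "region" (400x640 bool, what is visible of it).
- ctrl.place_of(thing, camera): "at" ([x, y, z] in m, in world coordinates, good to about 4 mm: a listed point, or the origin of a listed thing).
The state is a dict: "time_s": time; "qpos": joint angles; "joint_vel": joint speeds; "tau": joint torques, N m; "ee_pos": TCP position; "eef_rot": TCP orientation; "force": force on the tool from outside, world axes, zero at the start; "moment": the same for the moment, N m; "grip_width": finger opening in m; "grip_force": force on a finger pad.
Only numpy, scipy, OpenCV 4.12 (cv2) and the standard library are available. Lean on these libraries where they do the work, as an engineer would, in place of code of your own. Each camera call takes 0.05 s, during which the arm holds its last target. There are 200 camera calls.

TASK

The oil bottle, pepper mill, salt shaker and dropper bottle were put back on each other's coasters on the tray, so that the two big ones ride up on rims too small for them and the two small ones stand loose in seats too big. Swap them round, setting things aside on the open worktop where you must, until each one stands upright, fully down in the sunk seat made to its size: the square bottle in the square coaster, the mill in the largest round one, the shaker in the middle one, the dropper in the smallest. Set them down, do not drop them or knock any over, and leave the mug and the kitchen timer where they stand.

Things in the scene. Friction and masses are not known exactly. Their poses are not given: they have to be found in the camera images.
- oil_bottle: Clear glass bottle, green label, gold cap; square, 58 mm across flats (75 over corners), 268 mm tall, 0.3 kg. Origin: centre of its underside, z up. x, y square to its flats. Straight to 190 mm up, then its hard outline (wider than the neck looks) narrows evenly to 31 mm at 258. Pinch it there from above, firmly (it swings if held higher), fingertips at 213 mm (49 mm wide).
- pepper_mill: Dark wooden pepper mill, round, 170 mm tall, 0.18 kg; foot 52 mm across at the bottom, 58 mm at 11 mm up. Origin: centre of its underside, z up. Its head, rigid with the body, is widest (48 mm across) 137 mm up and tops out in a metal knob, 12 mm across, 158 to 170 mm up. Pinch the head from above, fingertips at about 120 mm.
- salt_shaker: Salt shaker, grey domed top on a clear glass body, round, 90 mm tall, 0.1 kg; foot 39 mm across, belly 43 mm at 27 mm up, top 34 mm across from 66 to 77 mm up. Origin: centre of its underside, z up. Pinch it from above, fingertips at about 48 mm. (A like shaker, mill and oil bottle by the wall, far left, are not part of the job.)
- dropper: Small brown glass dropper bottle with a black rubber bulb, round, 102 mm tall, 0.07 kg; body 32 mm across up to 56 mm, collar 24 mm across from 62 to 77 mm, bulb 13 mm across above it. Origin: centre of its underside, z up. Pinch the top of the body from above, fingertips at about 42 mm up.
- oil_coaster: The square coaster, 92 mm wide, with a square seat 67 mm wide and 12 mm deep for the square oil bottle. Beech, fixed on the tray, 17 mm high, floor of the seat 5 mm up. Origin: centre of its underside, z up, x across the row. The seat's sides lie along x and y: the bottle goes down only with its flats parallel to them, at any quarter turn.
- mill_coaster: The largest round coaster, 96 mm across, with a round seat 67 mm across and 12 mm deep for the pepper mill. Beech, fixed on the tray, 17 mm high, floor of the seat 5 mm up. Origin: centre of its underside, z up, x across the row. At the start the bottle and the mill stand on the rims of the two smaller round coasters, the shaker and the dropper down in the two larger seats.
- shaker_coaster: The middle round coaster, 84 mm across, with a round seat 46 mm across and 12 mm deep for the salt shaker. Beech, fixed on the tray, 17 mm high, floor of the seat 5 mm up. Origin: centre of its underside, z up, x across the row. All four stand in one row, in any order, 108 mm from centre to centre.
- dropper_coaster: The smallest round coaster, 72 mm across, seat 41 mm across and 12 mm deep for the dropper bottle. Beech, fixed on the tray, 17 mm high, floor of the seat 5 mm up. Origin: centre of its underside, z up, x across the row. The dark wooden tray is 458 mm long (506 over its end handles), 134 mm wide; its floor is 10 mm, its rim 16 mm high. The worktop (z = 0) past its ends is free.
- mug: Orange mug, 81 mm in diameter, 101 mm tall, behind the tray; a bystander. Origin: on its underside, midway over mug and handle; the handle points to its -y.
- kitchen_timer: Round kitchen timer, white over red, 65 mm across, 55 mm tall, behind the tray; a bystander. Origin: centre of its underside.
Things that resemble listed ones, but are neither listed nor needed, are in the scene too. What is shaped like the salt_shaker but turquoise is not meant. What is shaped like the pepper_mill but blue is not meant.

How it is judged:
By the outcome, as a careful person would: the job done as asked, in the order asked, and still so for the second after the job is handed in, with the robot touching nothing.
It also fails if it takes over 131 s, if anything falls off the work surface, if the arm or the gripper's body presses on something with over 40 N, if the wrist force passes 120 N, or if a joint passes its speed limit or range.

## Working session

There is one attempt and no reset: what is moved stays moved. The work goes in short steps, Python scripts to look and compute and a tool call to move; the robot and the scene stay as the last step left them, time stands still between calls to the robot, and variables do not carry over. Pictures are saved under pics/ and viewed, at most 14 in all, crops included, and the job is handed in when it is done.

Besides the shell and the picture viewer there is one more tool, called after "Emit:" as name(argument=value, ...), one argument or row to a line, values as JSON. carry_out: Moves the arm, as the interface text tells. Its arguments: {"type":"object","properties":{"commands":{"type":"array","items":{"type":"array"}},"squeeze":{"type":"number"}},"required":["commands"]}

```bash
mkdir -p pics; python3 - <<'E'
from station import ctrl
import cv2,numpy as np
for c in ("side","top"):
    d=ctrl.camera(c); cv2.imwrite(f"pics/{c}0.png",d["img"])
    print(c,(-cv2.Rodrigues(d["rvec"])[0].T@d["tvec"].reshape(3)).round(3))
    for t in "oil_bottle pepper_mill salt_shaker dropper oil_coaster mill_coaster shaker_coaster dropper_coaster mug kitchen_timer".split():
        print(t,[(round(float(r["score"]),2),np.round(r["at"],3).tolist()) for r in ctrl.place_of(t,c)][:4])
o=ctrl.get_obs();print({k:np.round(v,3).tolist() for k,v in o.items()})
E
```

```text
side [-0.023  0.71   0.958]
oil_bottle [(0.89, [0.46, 0.142, 0.021]), (0.61, [0.45, -0.179, 0.031])]
pepper_mill [(0.61, [0.449, -0.178, 0.029])]
salt_shaker [(0.72, [0.454, 0.036, 0.011]), (0.67, [0.371, 0.264, 0.002])]
dropper [(0.72, [0.449, -0.073, 0.017])]
oil_coaster [(0.82, [0.454, 0.033, 0.015])]
mill_coaster [(0.82, [0.458, -0.073, 0.013])]
shaker_coaster [(0.86, [0.462, 0.143, 0.009]), (0.72, [0.663, 0.161, 0.004])]
dropper_coaster [(0.69, [0.452, -0.178, 0.009])]
mug [(0.84, [0.681, -0.209, 0.002])]
kitchen_timer [(0.65, [0.665, 0.162, 0.002])]
top [0.315 0.005 1.417]
oil_bottle [(0.95, [0.46, 0.145, 0.029]), (0.63, [0.449, -0.18, 0.008])]
pepper_mill [(0.83, [0.383, -0.436, -0.001]), (0.64, [0.448, -0.182, 0.024])]
salt_shaker [(0.6, [0.462, 0.035, 0.018]), (0.49, [0.369, 0.262, 0.002])]
dropper [(0.62, [0.451, -0.074, 0.014])]
oil_coaster [(0.93, [0.453, 0.031, 0.012])]
mill_coaster [(0.81, [0.453, -0.069, 0.009])]
shaker_coaster [(0.43, [0.461, 0.147, 0.009])]
dropper_coaster [(0.52, [0.451, -0.181, 0.009])]
mug [(0.75, [0.683, -0.211, -0.004]), (0.73, [0.46, 0.147, 0.014]), (0.31, [0.658, 0.166, -0.005])]
kitchen_timer [(0.73, [0.453, -0.071, 0.016]), (0.62, [0.662, 0.165, -0.003])]
{'time_s': 1.1, 'qpos': [-1.237, 0.3, 1.521, 0.0, 1.321, -0.067], 'joint_vel': [0.001, 0.001, -0.001, -0.001, 0.001, 0.001], 'tau': [-0.001, -53.167, -35.292, 0.071, 0.021, -0.0], 'ee_pos': [0.215, -0.506, 0.205], 'eef_rot': [-3.142, -0.0, 0.401], 'force': [0.207, 0.518, 0.584], 'moment': [0.005, -0.009, 0.034], 'grip_force': 0.0, 'grip_width': 0.094}
```

View pics/side0.png

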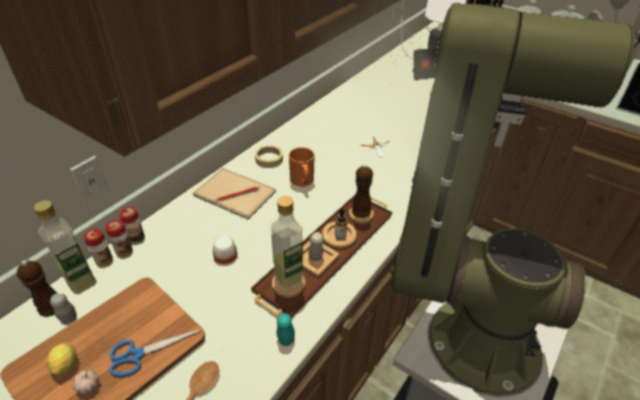

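View pics/top0.png

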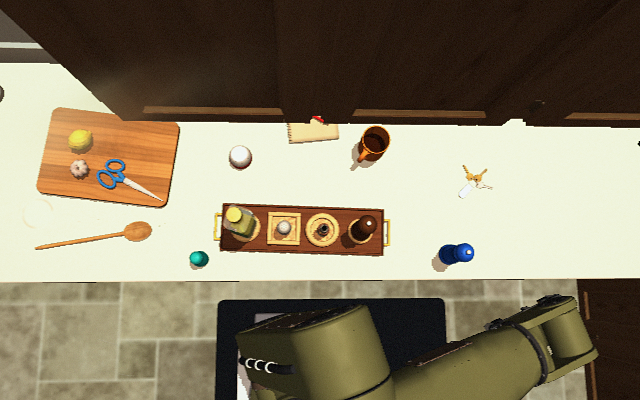

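The side view shows, left to right along the tray, the bottle (285,265), the shaker in the square coaster (317,250), the dropper in the big round one (340,230) and the mill (363,195). The top view has them at (240,220), (284,228), (323,230) and (365,229). Next I'll zoom in for yaw and size.

```bash
cat > h.py <<'E'
from station import ctrl
import cv2,numpy as np
def ray(d,uv,z):
    "world points on plane z under pixels"
    uv=np.asarray(uv,float).reshape(-1,1,2)
    n=cv2.undistortPoints(uv,d["camera_matrix"],None).reshape(-1,2)
    R=cv2.Rodrigues(d["rvec"])[0]; c=-R.T@np.ravel(d["tvec"])
    v=np.c_[n,np.ones(len(n))]@R
    return c+v*((z-c[2])/v[:,2])[:,None]
def crop(d,x0,y0,x1,y1,k,name):
    cv2.imwrite(f"pics/{name}.png",cv2.resize(d["img"][y0:y1,x0:x1],None,fx=k,fy=k,interpolation=cv2.INTER_CUBIC))
def st():
    o=ctrl.get_obs();print(round(o["time_s"],2),np.round(o["ee_pos"],4),np.round(o["eef_rot"],3),"F",np.round(o["force"],1),"w",round(o["grip_width"],4),"gf",round(o["grip_force"],1))
E
python3 - <<'E'
from h import *
s=ctrl.camera("side");t=ctrl.camera("top")
a=cv2.resize(s["img"][170:320,235:405],None,fx=3,fy=3,interpolation=cv2.INTER_CUBIC)
crop(t,208,192,404,268,4,"t1");cv2.imwrite("pics/s1.png",a)
# tray orientation: convex hull of outlines on plane
for n,z in (("oil_coaster",.027),("mill_coaster",.027),("shaker_coaster",.027),("dropper_coaster",.027)):
    r=ctrl.outline_of(n,"top")[0]["region"].astype(np.uint8)
    c=max(cv2.findContours(r,cv2.RETR_EXTERNAL,cv2.CHAIN_APPROX_NONE)[0],key=len)
    p=ray(t,c.reshape(-1,2),z)[:,:2].astype(np.float32)
    print(n,cv2.minAreaRect(p))
g=t["img"].astype(int).sum(2); m=np.zeros(g.shape,np.uint8); m[198:262,218:386]=(g[198:262,218:386]<260)
p=ray(t,np.argwhere(m)[:,::-1],.016)[:,:2].astype(np.float32);print("tray",cv2.minAreaRect(p))
b=ctrl.outline_of("oil_bottle","top")[0]["region"].astype(np.uint8)
print(cv2.boundingRect(b))
E
```

```text
oil_coaster ((0.4546668529510498, 0.03768687695264816), (0.09010064601898193, 0.09204164892435074), 0.10555706173181534)
mill_coaster ((0.44981563091278076, -0.0723358765244484), (0.0896657183766365, 0.0919739156961441), 44.68007278442383)
shaker_coaster ((0.4505245089530945, 0.1101074367761612), (0.015528765507042408, 0.05200126767158508), 77.02742004394531)Traceback (most recent call last):
  File "<stdin>", line 7, in <module>
IndexError: list index out of range
```

View pics/s1.png

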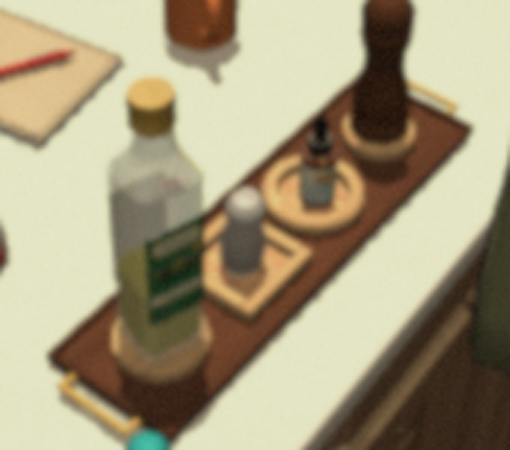

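View pics/t1.png

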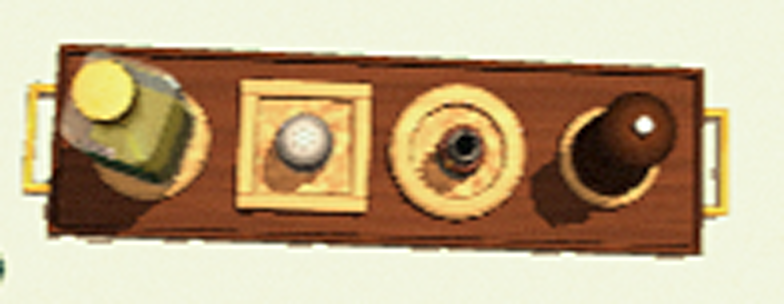

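```bash
cat >> h.py <<'E'
from scipy.optimize import minimize
def ring(r,z,n=24):
    a=np.arange(n)*2*np.pi/n; return np.c_[r*np.cos(a),r*np.sin(a),0*a+z]
def sq(w,z):
    h=w/2;q=np.array([[h,h*.76],[h*.76,h]])
    return np.vstack([np.c_[q@np.array([[np.cos(k),np.sin(k)],[-np.sin(k),np.cos(k)]]),[z,z]] for k in np.arange(4)*np.pi/2])
M=dict(oil_bottle=[(sq(.058,0),sq(.058,.19)),(sq(.058,.19),sq(.04,.235)),(ring(.016,.23),ring(.016,.268))],
 pepper_mill=[(ring(.029,0),ring(.022,.1)),(ring(.018,.1),ring(.024,.137),ring(.016,.158)),(ring(.006,.15),ring(.006,.17))],
 salt_shaker=[(ring(.0195,0),ring(.0215,.027),ring(.017,.066),ring(.017,.077),ring(.008,.09))],
 dropper=[(ring(.016,0),ring(.016,.056)),(ring(.012,.05),ring(.012,.077)),(ring(.0065,.077),ring(.0065,.102))])
def sil(d,parts,x,y,z,w):
    k=4; m=np.zeros((400*k,640*k),np.uint8); c,s=np.cos(w),np.sin(w)
    for p in parts:
        p=np.vstack(p)@np.array([[c,s,0],[-s,c,0],[0,0,1]])+[x,y,z]
        u=cv2.projectPoints(p,d["rvec"],d["tvec"],d["camera_matrix"],None)[0].reshape(-1,2)
        cv2.fillConvexPoly(m,cv2.convexHull(((u+.5)*k-.5).round().astype(np.int32)),1)
    return cv2.resize(m.astype(np.float32),(640,400),interpolation=cv2.INTER_AREA)
def fit(name,x,y,z,yaws=(0,),cams=("side","top")):
    D=[]
    for c in cams:
        d=ctrl.camera(c)
        o=[r["region"] for r in ctrl.outline_of(name,c)]
        ref=sil(d,M[name],x,y,z,0)
        o=[r for r in o if (r*ref).sum()>.3*ref.sum()]
        if o: D.append((d,o[0].astype(np.float32)))
    f=lambda p:sum(1-np.minimum(o,m).sum()/np.maximum(o,m).sum() for d,o in D for m in [sil(d,M[name],p[0],p[1],z,p[2]/10 if len(yaws)>1 else 0)])
    best=min((minimize(f,[x,y,w*10],method="Nelder-Mead",options=dict(initial_simplex=[[x,y,w*10],[x+.008,y,w*10],[x,y+.008,w*10],[x,y,w*10+1.5]],xatol=2e-4)) for w in yaws),key=lambda r:r.fun)
    print(name,len(D),"xy",best.x[:2].round(4),"yaw",round(best.x[2]/10,3),"cost",round(best.fun,3))
E
python3 - <<'E'
from h import *
fit("oil_bottle",.461,.145,.027,(-.6,-.4,-.2,0,.3,.6))
fit("salt_shaker",.458,.0355,.015)
fit("dropper",.45,-.073,.015)
fit("pepper_mill",.449,-.180,.027)
E
```

```text
oil_bottle 2 xy [0.4603 0.1447] yaw -0.325 cost 0.131
salt_shaker 2 xy [0.4553 0.0361] yaw 0.067 cost 0.169
dropper 1 xy [ 0.4507 -0.0728] yaw 0.088 cost 0.113
pepper_mill 2 xy [ 0.4506 -0.1794] yaw 0.045 cost 0.192
```

Emit:
carry_out(
  commands=[
    [0, [0, 0, -15], [0, 0, -0.1623]],
    [0, [0, 0, -15], [0, 0, -0.1623]],
    [0, [0, 0, -15], [0, 0, -0.1623]],
    [0, [0, 0, -15], [0, 0, -0.1623]],
    [0, [0, 0, -10], [0, 0, -0.1623]],
    [0, [0, 0, 0], [0, 0, -0.1623]],
    [0, [0, 0, 0], [0, 0, -0.1622]],
  ],
  squeeze=15,
)

```text
time_s: 3.08
ee_pos: [0.2146, -0.5064, 0.2755]
eef_rot: [3.142, 0.0, 1.542]
force: [0.4, -0.2, -0.1]
grip_width: 0.0938
grip_force: 0.0
```

Emit:
carry_out(
  commands=[
    [0, [40, 20, 0], [0, 0, 0]],
    [0, [50, 25, 0], [0, 0, 0]],
    [0, [50, 25, 0], [0, 0, 0]],
    [0, [50, 25, 0], [0, 0, 0]],
    [0, [50, 25, 0], [0, 0, 0]],
    [0, [50, 25, 0], [0, 0, 0]],
    [0, [50, 25, 0], [0, 0, 0]],
    [0, [50, 25, 0], [0, 0, 0]],
    [0, [50, 25, 0], [0, 0, 0]],
    [0, [0, 0, 0], [0, 0, 0]],
  ],
)

```text
time_s: 4.32
ee_pos: [0.4503, -0.0715, 0.2753]
eef_rot: [-3.141, -0.0, 1.541]
force: [-0.1, -0.1, 0.5]
grip_width: 0.0939
grip_force: 0.0
```

Emit:
carry_out(
  commands=[
    [0, [-1, 0, 50], [0, 0, 0]],
    [0, [0, 0, 55], [0, 0, 0]],
    [0, [0, 0, 50], [0, 0, 0]],
    [0, [0, 0, 35], [0, 0, 0]],
    [0, [0, 0, 20], [0, 0, 0]],
    [0, [0, 0, 8], [0, 0, 0]],
    [0, [0, 0, 0], [0, 0, 0]],
  ],
)

```text
time_s: 5.2
ee_pos: [0.4493, -0.0756, 0.0577]
eef_rot: [-3.142, 0.0, 1.536]
force: [0.1, -0.7, -0.1]
grip_width: 0.0942
grip_force: 0.0
```

Emit:
carry_out(
  commands=[
    [1, [0, 0, 0], [0, 0, 0]],
    [1, [0, 0, 0], [0, 0, 0]],
    [1, [0, 0, 0], [0, 0, 0]],
    [1, [0, 0, 0], [0, 0, 0]],
    [1, [0, 0, 0], [0, 0, 0]],
    [1, [0, 0, 0], [0, 0, 0]],
    [1, [0, 0, 0], [0, 0, 0]],
    [1, [0, 0, 0], [0, 0, 0]],
  ],
)

```text
time_s: 6.2
ee_pos: [0.4493, -0.0751, 0.0574]
eef_rot: [-3.141, -0.0, 1.537]
force: [-0.2, 1.2, -0.5]
grip_width: 0.0316
grip_force: 15.0
```

Emit:
carry_out(
  commands=[
    [1, [0, 0, -25], [0, 0, 0]],
    [1, [0, 0, -50], [0, 0, 0]],
    [1, [0, 0, -55], [0, 0, 0]],
    [1, [0, 0, -50], [0, 0, 0]],
    [1, [0, 0, -30], [0, 0, 0]],
    [1, [-30, 0, 0], [0, 0, 0]],
    [1, [-57, 0, 0], [0, 0, 0]],
    [1, [-60, 0, 0], [0, 0, 0]],
    [1, [-60, 0, 0], [0, 0, 0]],
    [1, [-50, 0, 0], [0, 0, 0]],
  ],
)

```text
time_s: 7.45
ee_pos: [0.4401, -0.3342, 0.2672]
eef_rot: [-3.141, -0.0, 1.536]
force: [0.5, 0.7, -0.5]
grip_width: 0.0326
grip_force: 15.0
```

Emit:
carry_out(
  commands=[
    [1, [0, 0, 35], [0, 0, 0]],
    [1, [0, 0, 55], [0, 0, 0]],
    [1, [0, 0, 55], [0, 0, 0]],
    [1, [0, 0, 40], [0, 0, 0]],
    [1, [0, 0, 20], [0, 0, 0]],
    [1, [0, 0, 10], [0, 0, 0]],
    [1, [0, 0, 4], [0, 0, 0]],
    [1, [0, 0, 3], [0, 0, 0]],
    [1, [0, 0, 2], [0, 0, 0]],
    [1, [0, 0, 0], [0, 0, 0]],
  ],
)

```text
time_s: 8.7
ee_pos: [0.4407, -0.3321, 0.0437]
eef_rot: [3.141, 0.0, 1.537]
force: [0.1, -0.5, -0.6]
grip_width: 0.0316
grip_force: 15.0
```

Emit:
carry_out(
  commands=[
    [1, [0, 0, 0.7], [0, 0, 0]],
    [1, [0, 0, 0.7], [0, 0, 0]],
    [1, [0, 0, 0], [0, 0, 0]],
  ],
)

```text
time_s: 9.07
ee_pos: [0.4407, -0.3321, 0.0424]
eef_rot: [3.141, 0.0, 1.537]
force: [-1.9, -0.1, 3.4]
grip_width: 0.032
grip_force: 15.0
```

Emit:
carry_out(
  commands=[
    [0, [0, 0, 0], [0, 0, 0]],
    [0, [0, 0, 0], [0, 0, 0]],
    [0, [0, 0, 0], [0, 0, 0]],
    [0, [0, 0, -20], [0, 0, 0]],
    [0, [0, 0, -40], [0, 0, 0]],
    [0, [0, 0, -55], [0, 0, 0]],
    [0, [0, 0, -55], [0, 0, 0]],
    [0, [0, 0, -35], [0, 0, 0]],
    [0, [40, 2, 0], [0, 0, 0]],
    [0, [55, 2, 0], [0, 0, 0]],
  ],
)

```text
time_s: 10.32
ee_pos: [0.4477, -0.2366, 0.247]
eef_rot: [3.141, 0.0, 1.535]
force: [1.0, 0.7, -0.2]
grip_width: 0.0939
grip_force: 0.0
```

Emit:
carry_out(
  commands=[
    [0, [57, 1, 0], [0, 0, 0]],
    [0, [0, 0, 0], [0, 0, 0]],
  ],
)

```text
time_s: 10.58
ee_pos: [0.451, -0.1776, 0.2475]
eef_rot: [3.141, -0.0, 1.54]
force: [0.5, 0.1, -0.1]
grip_width: 0.094
grip_force: 0.0
```

```bash
python3 - <<'E'
from h import *
st(); fit("dropper",.44,-.332,0); st()
E
```

```text
10.57 [ 0.451  -0.1776  0.2475] [ 3.141 -0.     1.54 ] F [ 0.5  0.1 -0.1] w 0.094 gf 0.0
dropper 1 xy [ 0.4425 -0.3297] yaw 0.01 cost 0.127
10.78 [ 0.4508 -0.1811  0.247 ] [-3.142  0.     1.536] F [ 0.8  0.3 -0.3] w 0.0938 gf 0.0
```

Emit:
carry_out(
  commands=[
    [0, [0, 0, 40], [0, 0, 0]],
    [0, [0, 0, 40], [0, 0, 0]],
    [0, [0, 0, 20], [0, 0, 0]],
    [0, [0, 0, 0], [0, 0, 0]],
    [1, [0, 0, 0], [0, 0, 0]],
    [1, [0, 0, 0], [0, 0, 0]],
    [1, [0, 0, 0], [0, 0, 0]],
    [1, [0, 0, 0], [0, 0, 0]],
    [1, [0, 0, 0], [0, 0, 0]],
    [1, [0, 0, 0], [0, 0, 0]],
  ],
  squeeze=25,
)

```text
time_s: 12.02
ee_pos: [0.4509, -0.1803, 0.1472]
eef_rot: [3.141, 0.0, 1.537]
force: [-0.4, -0.4, 1.6]
grip_width: 0.0478
grip_force: 25.0
```

Emit:
carry_out(
  commands=[
    [1, [0, 0, 0], [0, 0, 0]],
    [1, [0, 0, -10], [0, 0, 0]],
    [1, [0, 0, -20], [0, 0, 0]],
    [1, [0, 0, -10], [0, 0, 0]],
    [1, [0, 0, 0], [0, 0, 0]],
  ],
)

```text
time_s: 12.65
ee_pos: [0.451, -0.1803, 0.1876]
eef_rot: [3.141, 0.0, 1.537]
force: [-0.4, -0.0, -1.9]
grip_width: 0.0477
grip_force: 25.0
```

```bash
python3 - <<'E'
from h import *
st(); fit("pepper_mill",.4506,-.18,.067,cams=("top","side"))
t=ctrl.camera("top");s=ctrl.camera("side")
a=cv2.resize(t["img"][192:268,208:404],None,fx=4,fy=4,interpolation=cv2.INTER_CUBIC)
b=cv2.resize(s["img"][150:250,280:475],None,fx=3,fy=3)
b=cv2.copyMakeBorder(b,0,0,0,a.shape[1]-b.shape[1],cv2.BORDER_CONSTANT)
cv2.imwrite("pics/m1.png",np.vstack([a,b])[:600])
for n in("mill_coaster","dropper_coaster"):
  for c in ("top","side"):
    print(n,c,[(round(float(r["score"]),2),np.round(r["at"],3).tolist()) for r in ctrl.place_of(n,c)][:2])
d=t
for n in("mill_coaster","oil_coaster","dropper_coaster"):
  for c,d in (("top",t),("side",s)):
    for r in ctrl.outline_of(n,c)[:1]:
        cc=max(cv2.findContours(r["region"].astype(np.uint8),0,1)[0],key=len)
        print(n,c,[np.round(v,4) for v in cv2.minAreaRect(ray(d,cc.reshape(-1,2),.022)[:,:2].astype(np.float32))[:2]])
E
```

```text
12.65 [ 0.451  -0.1803  0.1876] [3.141 0.    1.537] F [-0.4 -0.  -1.9] w 0.0477 gf 25.0
pepper_mill 1 xy [ 0.4519 -0.1772] yaw 0.025 cost 0.161
mill_coaster top []
mill_coaster side [(0.76, [0.456, -0.073, 0.011]), (0.53, [0.437, -0.329, 0.001])]
dropper_coaster top []
dropper_coaster side [(0.65, [0.451, -0.18, 0.012]), (0.24, [0.462, 0.143, 0.007])]
mill_coaster top [array([ 0.4496, -0.0734]), array([0.0906, 0.0906])]
mill_coaster side [array([ 0.4529, -0.0698]), array([0.0923, 0.1008])]
oil_coaster top [array([0.4567, 0.0353]), array([0.0927, 0.0932])]
oil_coaster side [array([0.4524, 0.0414]), array([0.0977, 0.099 ])]
dropper_coaster side [array([ 0.4442, -0.1709]), array([0.069 , 0.0673])]
```

View pics/m1.png

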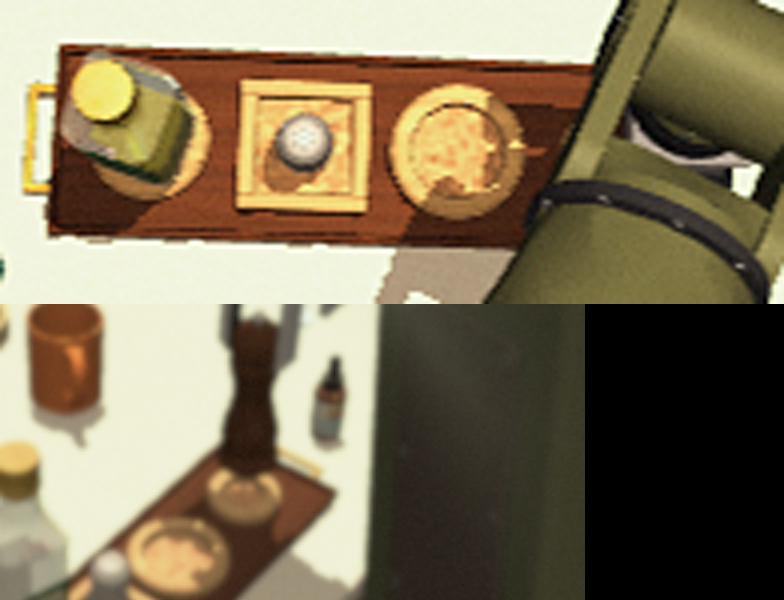

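Emit:
carry_out(
  commands=[
    [1, [25, -1, 0], [0, 0, 0]],
    [1, [35, -1, 0], [0, 0, 0]],
    [1, [30, 0, 0], [0, 0, 0]],
    [1, [18, 0, 0], [0, 0, 0]],
    [1, [0, 0, 20], [0, 0, 0]],
    [1, [0, 0, 15], [0, 0, 0]],
    [1, [0, 0, 0], [0, 0, 0]],
  ],
)

```text
time_s: 14.32
ee_pos: [0.452, -0.0723, 0.1512]
eef_rot: [-3.14, -0.0, 1.536]
force: [0.2, -0.5, -1.3]
grip_width: 0.0475
grip_force: 25.0
```

Emit:
carry_out(
  commands=[
    [1, [0, 0, 4], [0, 0, 0]],
    [1, [0, 0, 4], [0, 0, 0]],
    [1, [0, 0, 3], [0, 0, 0]],
    [1, [0, 0, 0], [0, 0, 0]],
  ],
)

```text
time_s: 14.82
ee_pos: [0.4524, -0.0722, 0.1409]
eef_rot: [-3.141, -0.0, 1.537]
force: [0.3, -0.3, -1.5]
grip_width: 0.0474
grip_force: 25.0
```

Emit:
carry_out(
  commands=[
    [1, [0, 0, 3], [0, 0, 0]],
    [1, [0, 0, 1.5], [0, 0, 0]],
    [1, [0, 0, 0], [0, 0, 0]],
  ],
)

```text
time_s: 15.2
ee_pos: [0.4525, -0.0722, 0.1365]
eef_rot: [-3.141, -0.0, 1.537]
force: [-0.2, -0.1, -1.9]
grip_width: 0.0477
grip_force: 25.0
```

Emit:
carry_out(
  commands=[
    [1, [0, 0, 0.7], [0, 0, 0]],
    [1, [0, 0, 0.6], [0, 0, 0]],
    [1, [0, 0, 0], [0, 0, 0]],
  ],
)

```text
time_s: 15.58
ee_pos: [0.4525, -0.0722, 0.1353]
eef_rot: [3.142, -0.0, 1.537]
force: [-0.4, 0.3, -1.2]
grip_width: 0.0476
grip_force: 25.0
```

Emit:
carry_out(
  commands=[
    [1, [0, 0, 0.6], [0, 0, 0]],
    [1, [0, 0, 0.6], [0, 0, 0]],
    [1, [0, 0, 0], [0, 0, 0]],
  ],
)

```text
time_s: 15.95
ee_pos: [0.4529, -0.0723, 0.1351]
eef_rot: [3.14, 0.0, 1.537]
force: [-2.3, 0.1, 11.9]
grip_width: 0.0477
grip_force: 25.1
```

Emit:
carry_out(
  commands=[
    [0, [0, 0, 0], [0, 0, 0]],
    [0, [0, 0, 0], [0, 0, 0]],
    [0, [0, 0, 0], [0, 0, 0]],
    [0, [0, 0, -30], [0, 0, 0]],
    [0, [0, 0, -55], [0, 0, 0]],
    [0, [-40, 0, 0], [0, 0, 0]],
    [0, [-60, -1, 0], [0, 0, 0]],
    [0, [-60, -1, 0], [0, 0, 0]],
    [0, [-60, -1, 0], [0, 0, 0]],
    [0, [-39, 0, 0], [0, 0, 0]],
  ],
)

```text
time_s: 17.2
ee_pos: [0.44, -0.3334, 0.2187]
eef_rot: [-3.141, -0.0, 1.535]
force: [0.3, 0.4, 0.4]
grip_width: 0.0941
grip_force: 0.0
```

Emit:
carry_out(
  commands=[
    [0, [0, 0, 0], [0, 0, 0]],
    [0, [0, 0, 40], [0, 0, 0]],
    [0, [0, 0, 50], [0, 0, 0]],
    [0, [0, 0, 50], [0, 0, 0]],
    [0, [0, 0, 25], [0, 0, 0]],
    [0, [0, 0, 12], [0, 0, 0]],
    [0, [0, 0, 0], [0, 0, 0]],
    [1, [0, 0, 0], [0, 0, 0]],
    [1, [0, 0, 0], [0, 0, 0]],
    [1, [0, 0, 0], [0, 0, 0]],
  ],
  squeeze=15,
)

```text
time_s: 18.45
ee_pos: [0.4409, -0.3312, 0.0426]
eef_rot: [3.141, 0.001, 1.537]
force: [-1.0, 0.8, 0.1]
grip_width: 0.0675
grip_force: 0.0
```

Emit:
carry_out(
  commands=[
    [1, [0, 0, 0], [0, 0, 0]],
    [1, [0, 0, 0], [0, 0, 0]],
    [1, [0, 0, 0], [0, 0, 0]],
    [1, [0, 0, 0], [0, 0, 0]],
    [1, [0, 0, 0], [0, 0, 0]],
  ],
)

```text
time_s: 19.08
ee_pos: [0.4406, -0.331, 0.042]
eef_rot: [-3.141, -0.0, 1.537]
force: [0.4, -0.1, -0.0]
grip_width: 0.0319
grip_force: 15.0
```

Emit:
carry_out(
  commands=[
    [1, [0, 0, -25], [0, 0, 0]],
    [1, [0, 0, -35], [0, 0, 0]],
    [1, [35, 2, 0], [0, 0, 0]],
    [1, [55, 2, 0], [0, 0, 0]],
    [1, [45, 0, 0], [0, 0, 0]],
    [1, [16, 0, 0], [0, 0, 0]],
    [1, [0, 0, 15], [0, 0, 0]],
    [1, [0, 0, 8], [0, 0, 0]],
    [1, [0, 0, 0], [0, 0, 0]],
  ],
)

```text
time_s: 20.2
ee_pos: [0.4493, -0.1809, 0.0779]
eef_rot: [-3.14, -0.001, 1.536]
force: [0.2, -0.7, -0.8]
grip_width: 0.0317
grip_force: 15.0
```

```bash
python3 - <<'E'
from h import *
s=ctrl.camera("side");st()
crop(s,310,140,400,240,6,"d1")
# overlay: expected seat circle and dropper foot
im=cv2.imread("pics/d1.png")
for c,r,z,col in(((.450,-.180),.0205,.027,(0,0,255)),((.450,-.180),.036,.027,(0,255,0)),((.4527,-.0714),.048,.027,(255,0,0))):
    u=cv2.projectPoints(ring(r,z)+[c[0],c[1],0],s["rvec"],s["tvec"],s["camera_matrix"],None)[0].reshape(-1,2)
    cv2.polylines(im,[((u-[310,140]+.5)*6).astype(np.int32)],True,col,1)
cv2.imwrite("pics/d1.png",im)
E
```

```text
20.25 [ 0.4495 -0.181   0.0785] [-3.141 -0.     1.536] F [ 0.2  0.3 -0.4] w 0.032 gf 15.0
```

View pics/d1.png

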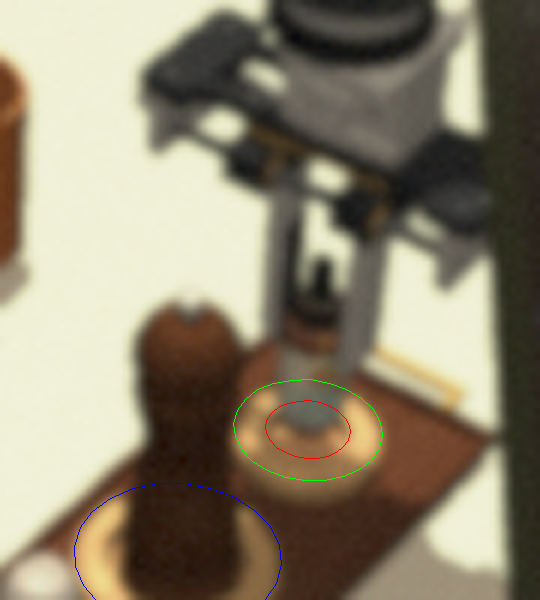

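The overlay fits the smallest coaster (308,430), the dropper hangs over its seat, and the mill is down in its own seat. Lowering the dropper now.

Emit:
carry_out(
  commands=[
    [1, [1, 0, 5], [0, 0, 0]],
    [1, [0, 0, 5], [0, 0, 0]],
    [1, [0, 0, 4], [0, 0, 0]],
    [1, [0, 0, 3], [0, 0, 0]],
    [1, [0, 0, 0], [0, 0, 0]],
  ],
)

```text
time_s: 20.88
ee_pos: [0.4498, -0.1791, 0.0619]
eef_rot: [-3.141, -0.0, 1.537]
force: [0.2, -0.3, -0.6]
grip_width: 0.0318
grip_force: 15.0
```

Emit:
carry_out(
  commands=[
    [1, [0, 0, 2], [0, 0, 0]],
    [1, [0, 0, 1], [0, 0, 0]],
    [1, [0, 0, 0.6], [0, 0, 0]],
    [1, [0, 0, 0.5], [0, 0, 0]],
    [1, [0, 0, 0], [0, 0, 0]],
  ],
)

```text
time_s: 21.5
ee_pos: [0.4498, -0.1792, 0.0579]
eef_rot: [-3.142, -0.0, 1.537]
force: [0.4, -0.0, -0.8]
grip_width: 0.0317
grip_force: 15.0
```

Emit:
carry_out(
  commands=[
    [1, [0, 0, 0.6], [0, 0, 0]],
    [1, [0, 0, 0.6], [0, 0, 0]],
    [1, [0, 0, 0], [0, 0, 0]],
  ],
)

```text
time_s: 21.88
ee_pos: [0.4499, -0.1793, 0.057]
eef_rot: [3.141, 0.0, 1.537]
force: [-1.1, 0.4, 2.8]
grip_width: 0.0321
grip_force: 15.0
```

Emit:
carry_out(
  commands=[
    [0, [0, 0, 0], [0, 0, 0]],
    [0, [0, 0, 0], [0, 0, 0]],
    [0, [0, 0, 0], [0, 0, 0]],
    [0, [0, 0, -30], [0, 0, 0]],
    [0, [0, 0, -55], [0, 0, 0]],
    [0, [0, 0, -55], [0, 0, 0]],
    [0, [0, 0, -30], [0, 0, 0]],
    [0, [50, 0, 0], [0, 0, 0]],
    [0, [60, -1, 0], [0, 0, 0]],
    [0, [60, -1, 0], [0, 0, 0]],
  ],
)

```text
time_s: 23.12
ee_pos: [0.4533, -0.0076, 0.2268]
eef_rot: [3.141, -0.0, 1.536]
force: [0.6, -0.8, 0.4]
grip_width: 0.094
grip_force: 0.0
```

Emit:
carry_out(
  commands=[
    [0, [45.5, 0, 0], [0, 0, 0]],
    [0, [0, 0, 0], [0, 0, 0]],
    [0, [0, 0, 40], [0, 0, 0]],
    [0, [0, 0, 50], [0, 0, 0]],
    [0, [0, 0, 45], [0, 0, 0]],
    [0, [0, 0, 20], [0, 0, 0]],
    [0, [0, 0, 9], [0, 0, 0]],
    [0, [0, 0, 0], [0, 0, 0]],
  ],
)

```text
time_s: 24.12
ee_pos: [0.4553, 0.0357, 0.0629]
eef_rot: [-3.141, 0.0, 1.536]
force: [0.1, 1.2, 0.2]
grip_width: 0.0941
grip_force: 0.0
```

Emit:
carry_out(
  commands=[
    [1, [0, 0, 0], [0, 0, 0]],
    [1, [0, 0, 0], [0, 0, 0]],
    [1, [0, 0, 0], [0, 0, 0]],
    [1, [0, 0, 0], [0, 0, 0]],
    [1, [0, 0, 0], [0, 0, 0]],
    [1, [0, 0, 0], [0, 0, 0]],
    [1, [0, 0, 0], [0, 0, 0]],
  ],
)

```text
time_s: 25.0
ee_pos: [0.4551, 0.0362, 0.0627]
eef_rot: [-3.141, -0.0, 1.537]
force: [-0.2, -0.2, -0.0]
grip_width: 0.0363
grip_force: 14.8
```

Emit:
carry_out(
  commands=[
    [1, [0, 0, 0], [0, 0, 0]],
    [1, [0, 0, 0], [0, 0, 0]],
    [1, [0, 0, -30], [0, 0, 0]],
    [1, [0, 0, -55], [0, 0, 0]],
    [1, [0, 0, -55], [0, 0, 0]],
    [1, [0, 0, -55], [0, 0, 0]],
    [1, [0, 0, -55], [0, 0, 0]],
    [1, [0, 0, -50], [0, 0, 0]],
    [1, [0, 0, 0], [0, 0, 0]],
  ],
  squeeze=25,
)

```text
time_s: 26.12
ee_pos: [0.4558, 0.0363, 0.366]
eef_rot: [3.136, -0.0, 1.537]
force: [1.1, 0.4, -1.4]
grip_width: 0.0359
grip_force: 24.6
```

Emit:
carry_out(
  commands=[
    [1, [40, 0, 0], [0, 0, 0]],
    [1, [55, 0, 0], [0, 0, 0]],
    [1, [55, 0, 0], [0, 0, 0]],
    [1, [55, 0, 0], [0, 0, 0]],
    [1, [40, 0, 0], [0, 0, 0]],
    [1, [29, 0, 0], [0, 0, 0]],
    [1, [0, 0, 0], [0, 0, 0]],
  ],
)

```text
time_s: 27.0
ee_pos: [0.4641, 0.3113, 0.3607]
eef_rot: [-3.139, 0.001, 1.539]
force: [0.4, -0.7, -1.0]
grip_width: 0.0356
grip_force: 24.6
```

Emit:
carry_out(
  commands=[
    [1, [0, 0, 40], [0, 0, 0]],
    [1, [0, 0, 55], [0, 0, 0]],
    [1, [0, 0, 55], [0, 0, 0]],
    [1, [0, 0, 55], [0, 0, 0]],
    [1, [0, 0, 50], [0, 0, 0]],
    [1, [0, 0, 30], [0, 0, 0]],
    [1, [0, 0, 15], [0, 0, 0]],
    [1, [0, 0, 7], [0, 0, 0]],
    [1, [0, 0, 3], [0, 0, 0]],
    [1, [0, 0, 0], [0, 0, 0]],
  ],
)

```text
time_s: 28.25
ee_pos: [0.4648, 0.3102, 0.0535]
eef_rot: [3.141, -0.001, 1.537]
force: [-0.2, -0.4, -0.8]
grip_width: 0.0358
grip_force: 24.6
```

Emit:
carry_out(
  commands=[
    [1, [0, 0, 3], [0, 0, 0]],
    [1, [0, 0, 1], [0, 0, 0]],
    [1, [0, 0, 0.6], [0, 0, 0]],
    [1, [0, 0, 0.6], [0, 0, 0]],
    [1, [0, 0, 0], [0, 0, 0]],
  ],
)

```text
time_s: 28.88
ee_pos: [0.4645, 0.3101, 0.0477]
eef_rot: [3.141, -0.0, 1.537]
force: [0.2, -0.2, 0.6]
grip_width: 0.036
grip_force: 24.7
```

Emit:
carry_out(
  commands=[
    [1, [0, 0, 0.6], [0, 0, 0]],
    [1, [0, 0, 0.6], [0, 0, 0]],
    [1, [0, 0, 0], [0, 0, 0]],
  ],
)

```text
time_s: 29.25
ee_pos: [0.4647, 0.3103, 0.0475]
eef_rot: [3.141, -0.001, 1.537]
force: [-4.3, -2.8, 12.4]
grip_width: 0.0355
grip_force: 25.5
```

Emit:
carry_out(
  commands=[
    [0, [0, 0, 0], [0, 0, 0]],
    [0, [0, 0, 0], [0, 0, 0]],
    [0, [0, 0, 0], [0, 0, 0]],
    [0, [0, 0, -40], [0, 0, 0]],
    [0, [0, 0, -55], [0, 0, 0]],
    [0, [0, 0, -55], [0, 0, 0]],
    [0, [0, 0, -55], [0, 0, 0]],
    [0, [0, 0, -55], [0, 0, 0]],
    [0, [0, 0, -45], [0, 0, 0]],
    [0, [0, 0, 0], [0, 0, 0]],
  ],
)

```text
time_s: 30.5
ee_pos: [0.465, 0.3104, 0.3546]
eef_rot: [3.137, -0.003, 1.537]
force: [0.4, -0.2, -0.4]
grip_width: 0.0943
grip_force: 0.0
```

Emit:
carry_out(
  commands=[
    [0, [-40, 1, 0], [0, 0, 0]],
    [0, [-50, 0, 0], [0, 0, 0]],
    [0, [-50, 0, 0], [0, 0, 0]],
    [0, [-25.5, 0, 0], [0, 0, 0]],
    [0, [0, 0, 0], [0, 0, 0.15]],
    [0, [0, 0, 0], [0, 0, 0.141]],
    [0, [0, 0, 0], [0, 0, 0]],
  ],
)

```text
time_s: 31.38
ee_pos: [0.4597, 0.1445, 0.3503]
eef_rot: [-3.14, 0.001, 1.247]
force: [-0.6, -0.0, 0.0]
grip_width: 0.0939
grip_force: 0.0
```

```bash
python3 - <<'E'
from h import *
st(); fit("oil_bottle",.4603,.1447,.027,(-.4,-.25),cams=("side",)); st()
s=ctrl.camera("side"); crop(s,200,160,340,320,3,"b1")
E
```

```text
31.38 [0.4597 0.1445 0.3503] [-3.140e+00  1.000e-03  1.247e+00] F [-0.6 -0.   0. ] w 0.0939 gf 0.0
oil_bottle 1 xy [0.4616 0.1433] yaw -0.354 cost 0.06
31.48 [0.4597 0.1447 0.3506] [-3.141e+00  1.000e-03  1.249e+00] F [-0.1  0.3 -0.4] w 0.0938 gf 0.0
```

View pics/b1.png

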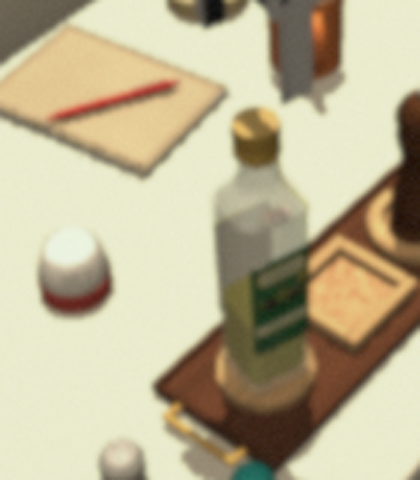

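The picture shows the bottle upright at (262,270) on its rim, the set-aside shaker at (122,460), and the empty square seat at (350,290). Grasping the bottle.

Emit:
carry_out(
  commands=[
    [0, [0, 0, 30], [0, 0, 0.015]],
    [0, [0, 0, 40], [0, 0, 0]],
    [0, [0, 0, 28], [0, 0, 0]],
    [0, [0, 0, 12], [0, 0, 0]],
    [0, [0, 0, 0], [0, 0, 0]],
  ],
)

```text
time_s: 32.15
ee_pos: [0.4598, 0.1447, 0.2413]
eef_rot: [-3.141, 0.0, 1.232]
force: [0.1, 0.3, 1.0]
grip_width: 0.0937
grip_force: 0.0
```

Emit:
carry_out(
  commands=[
    [1, [0, 0, 0], [0, 0, 0]],
    [1, [0, 0, 0], [0, 0, 0]],
    [1, [0, 0, 0], [0, 0, 0]],
    [1, [0, 0, 0], [0, 0, 0]],
    [1, [0, 0, 0], [0, 0, 0]],
    [1, [0, 0, 0], [0, 0, 0]],
    [1, [0, 0, 0], [0, 0, 0]],
    [1, [0, 0, 0], [0, 0, 0]],
  ],
  squeeze=45,
)

```text
time_s: 33.15
ee_pos: [0.4599, 0.1446, 0.2414]
eef_rot: [3.141, -0.0, 1.231]
force: [0.3, 0.3, 0.1]
grip_width: 0.0466
grip_force: 44.1
```

Emit:
carry_out(
  commands=[
    [1, [0, 0, -8], [0, 0, 0]],
    [1, [0, 0, -16], [0, 0, 0]],
    [1, [0, 0, -16], [0, 0, 0]],
    [1, [0, 0, 0], [0, 0, -0.1]],
    [1, [0, 0, 0], [0, 0, -0.12]],
    [1, [0, 0, 0], [0, 0, -0.086]],
    [1, [0, 0, 0], [0, 0, 0]],
  ],
)

```text
time_s: 34.02
ee_pos: [0.4599, 0.1447, 0.2822]
eef_rot: [3.141, -0.0, 1.536]
force: [-0.3, -1.6, -3.4]
grip_width: 0.0471
grip_force: 43.8
```

Emit:
carry_out(
  commands=[
    [1, [-15, 0, 0], [0, 0, 0]],
    [1, [-30, 0, 0], [0, 0, 0]],
    [1, [-30, 0, 0], [0, 0, 0]],
    [1, [-20, 0, 0], [0, 0, 0]],
    [1, [-10, 0, 0], [0, 0, 0]],
    [1, [-3, 0, 0], [0, 0, 0]],
    [1, [0, 0, 0], [0, 0, 0]],
    [1, [0, 0, 0], [0, 0, 0]],
  ],
)

```text
time_s: 35.02
ee_pos: [0.4562, 0.0371, 0.2813]
eef_rot: [-3.141, -0.0, 1.537]
force: [0.1, -1.1, -3.3]
grip_width: 0.0467
grip_force: 43.8
```

```bash
python3 - <<'E'
from h import *
st(); o=ctrl.get_obs();z=o["ee_pos"][2]-.2142; print(z)
fit("oil_bottle",.456,.037,z,(-.1,.05),cams=("side",))
s=ctrl.camera("side"); x0,y0=240,170
im=cv2.resize(s["img"][y0:y0+130,x0:x0+130],None,fx=4.5,fy=4.5,interpolation=cv2.INTER_CUBIC)
for c,q,col in(((.456,.0367),sq(.067,.027),(0,0,255)),((.456,.0367),sq(.092,.027),(0,255,0)),((.4600,.1447),ring(.042,.027),(255,0,0)),((.4600,.1447),ring(.023,.027),(255,0,0))):
    w=-.034; q=q@np.array([[np.cos(w),np.sin(w),0],[-np.sin(w),np.cos(w),0],[0,0,1]])
    u=cv2.projectPoints(q+[c[0],c[1],0],s["rvec"],s["tvec"],s["camera_matrix"],None)[0].reshape(-1,2)
    cv2.polylines(im,[((u-[x0,y0]+.5)*4.5).astype(np.int32)],True,col,1)
cv2.imwrite("pics/b2.png",im)
E
```

```text
35.02 [0.4562 0.0371 0.2813] [-3.141 -0.     1.537] F [ 0.1 -1.1 -3.3] w 0.0467 gf 43.8
0.06713454678306419
oil_bottle 1 xy [0.4577 0.0382] yaw 0.164 cost 0.132
```

View pics/b2.png

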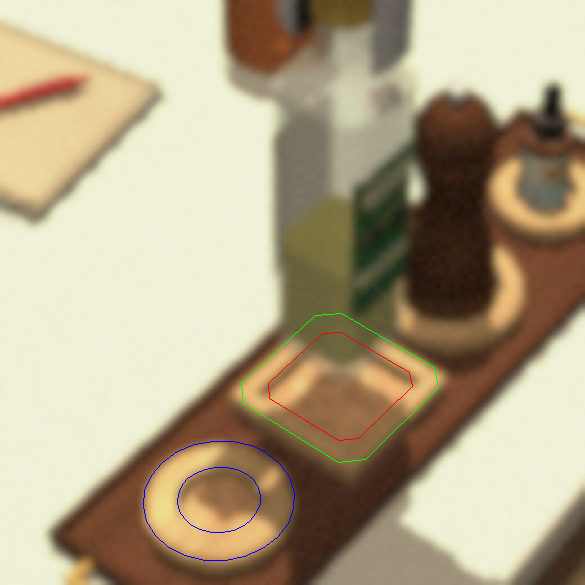

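Both coaster overlays fit: square (340,385), middle round (218,500). The bottle hangs upright and square over its seat, so I'm lowering it.

Emit:
carry_out(
  commands=[
    [1, [0, 0, 15], [0, 0, 0]],
    [1, [0, 0, 12], [0, 0, 0]],
    [1, [0, 0, 8], [0, 0, 0]],
    [1, [0, 0, 4], [0, 0, 0]],
    [1, [0, 0, 3], [0, 0, 0]],
    [1, [0, 0, 2], [0, 0, 0]],
    [1, [0, 0, 0], [0, 0, 0]],
  ],
)

```text
time_s: 36.05
ee_pos: [0.4562, 0.0367, 0.2374]
eef_rot: [3.141, 0.0, 1.537]
force: [-0.6, -0.5, -3.5]
grip_width: 0.0466
grip_force: 43.8
```

Emit:
carry_out(
  commands=[
    [1, [0, 0, 2], [0, 0, 0]],
    [1, [0, 0, 2], [0, 0, 0]],
    [1, [0, 0, 0], [0, 0, 0]],
  ],
)

```text
time_s: 36.42
ee_pos: [0.4561, 0.0367, 0.2332]
eef_rot: [-3.141, 0.0, 1.537]
force: [-0.9, -0.5, -3.3]
grip_width: 0.0465
grip_force: 43.8
```

Entering the seat with no contact force.

Emit:
carry_out(
  commands=[
    [1, [0, 0, 2], [0, 0, 0]],
    [1, [0, 0, 0.7], [0, 0, 0]],
    [1, [0, 0, 0.7], [0, 0, 0]],
    [1, [0, 0, 0], [0, 0, 0]],
  ],
)

```text
time_s: 36.92
ee_pos: [0.4561, 0.0367, 0.2299]
eef_rot: [-3.141, 0.0, 1.537]
force: [-0.3, 0.1, -3.6]
grip_width: 0.0467
grip_force: 43.8
```

Emit:
carry_out(
  commands=[
    [1, [0, 0, 0.6], [0, 0, 0]],
    [1, [0, 0, 0.4], [0, 0, 0]],
    [1, [0, 0, 0], [0, 0, 0]],
  ],
)

```text
time_s: 37.3
ee_pos: [0.4564, 0.0367, 0.2293]
eef_rot: [3.141, -0.0, 1.537]
force: [0.4, 0.7, 2.1]
grip_width: 0.0469
grip_force: 44.3
```

Emit:
carry_out(
  commands=[
    [0, [0, 0, 0], [0, 0, 0]],
    [0, [0, 0, 0], [0, 0, 0]],
    [0, [0, 0, 0], [0, 0, 0]],
    [0, [0, 0, -40], [0, 0, 0]],
    [0, [0, 0, -50], [0, 0, 0]],
    [0, [50, 0, 0], [0, 0, 0]],
    [0, [60, 0, 0], [0, 0, 0]],
    [0, [60, -1, 0], [0, 0, 0]],
    [0, [60, 0, 0], [0, 0, 0]],
    [0, [43.5, 0, 0], [0, 0, 0]],
  ],
  squeeze=25,
)

```text
time_s: 38.55
ee_pos: [0.464, 0.3124, 0.3187]
eef_rot: [-3.141, 0.0, 1.538]
force: [-0.3, -1.0, 1.0]
grip_width: 0.0937
grip_force: 0.0
```

Emit:
carry_out(
  commands=[
    [0, [0, 0, 0], [0, 0, 0]],
    [0, [0, 0, 0], [0, 0, 0]],
    [0, [0, 0, 0], [0, 0, 0]],
  ],
)

```text
time_s: 38.92
ee_pos: [0.4647, 0.3091, 0.3192]
eef_rot: [3.141, -0.0, 1.536]
force: [-0.2, 0.2, 1.0]
grip_width: 0.094
grip_force: 0.0
```

```bash
python3 - <<'E'
from h import *
st(); fit("salt_shaker",.4645,.3102,0); st()
E
```

```text
38.92 [0.4647 0.3091 0.3192] [ 3.141 -0.     1.536] F [-0.2  0.2  1. ] w 0.094 gf 0.0
salt_shaker 2 xy [0.4641 0.3109] yaw -0.159 cost 0.183
39.12 [0.4646 0.3095 0.3192] [ 3.141 -0.     1.536] F [-0.4  0.2  0.3] w 0.0939 gf 0.0
```

Emit:
carry_out(
  commands=[
    [0, [0.8, 0, 40], [0, 0, 0]],
    [0, [0, 0, 55], [0, 0, 0]],
    [0, [0, 0, 55], [0, 0, 0]],
    [0, [0, 0, 55], [0, 0, 0]],
    [0, [0, 0, 40], [0, 0, 0]],
    [0, [0, 0, 20], [0, 0, 0]],
    [0, [0, 0, 6], [0, 0, 0]],
    [0, [0, 0, 0], [0, 0, 0]],
    [0, [0, 0, 0], [0, 0, 0]],
  ],
)

```text
time_s: 40.25
ee_pos: [0.465, 0.3111, 0.0491]
eef_rot: [3.14, -0.001, 1.537]
force: [0.1, -0.3, 1.0]
grip_width: 0.094
grip_force: 0.0
```

Emit:
carry_out(
  commands=[
    [1, [0, 0, 0], [0, 0, 0]],
    [1, [0, 0, 0], [0, 0, 0]],
    [1, [0, 0, 0], [0, 0, 0]],
    [1, [0, 0, 0], [0, 0, 0]],
    [1, [0, 0, 0], [0, 0, 0]],
    [1, [0, 0, 0], [0, 0, 0]],
    [1, [0, 0, 0], [0, 0, 0]],
    [1, [0, 0, 0], [0, 0, 0]],
  ],
)

```text
time_s: 41.25
ee_pos: [0.4645, 0.3108, 0.0479]
eef_rot: [-3.141, 0.0, 1.537]
force: [-0.2, -0.6, -1.6]
grip_width: 0.0357
grip_force: 24.6
```

Emit:
carry_out(
  commands=[
    [1, [0, 0, -25], [0, 0, 0]],
    [1, [0, 0, -30], [0, 0, 0]],
    [1, [-40, 0, 0], [0, 0, 0]],
    [1, [-50, 1, 0], [0, 0, 0]],
    [1, [-50, 0, 0], [0, 0, 0]],
    [1, [-26, 0, 0], [0, 0, 0]],
    [1, [0, 0, 14], [0, 0, 0]],
    [1, [0, 0, 6], [0, 0, 0]],
    [1, [0, 0, 0], [0, 0, 0]],
    [1, [0, 0, 0], [0, 0, 0]],
  ],
)

```text
time_s: 42.5
ee_pos: [0.4599, 0.1456, 0.083]
eef_rot: [3.142, -0.0, 1.538]
force: [-0.1, -1.0, -1.2]
grip_width: 0.0355
grip_force: 24.6
```

```bash
python3 - <<'E'
from h import *
st(); z=ctrl.get_obs()["ee_pos"][2]-.048
fit("salt_shaker",.46,.1447,z,cams=("side",))
s=ctrl.camera("side"); x0,y0=240,190
im=cv2.resize(s["img"][y0:y0+130,x0:x0+130],None,fx=4.5,fy=4.5,interpolation=cv2.INTER_CUBIC)
for c,q,col in(((.46,.1447),ring(.042,.027),(255,0,0)),((.46,.1447),ring(.023,.027),(0,0,255)),((.46,.1447),ring(.0195,z),(0,255,0))):
    u=cv2.projectPoints(q+[c[0],c[1],0],s["rvec"],s["tvec"],s["camera_matrix"],None)[0].reshape(-1,2)
    cv2.polylines(im,[((u-[x0,y0]+.5)*4.5).astype(np.int32)],True,col,1)
cv2.imwrite("pics/k2.png",im)
E
```

```text
42.5 [0.4599 0.1456 0.083 ] [ 3.142 -0.     1.538] F [-0.1 -1.  -1.2] w 0.0355 gf 24.6
salt_shaker 1 xy [0.4618 0.1441] yaw -0.071 cost 0.313
```

View pics/k2.png

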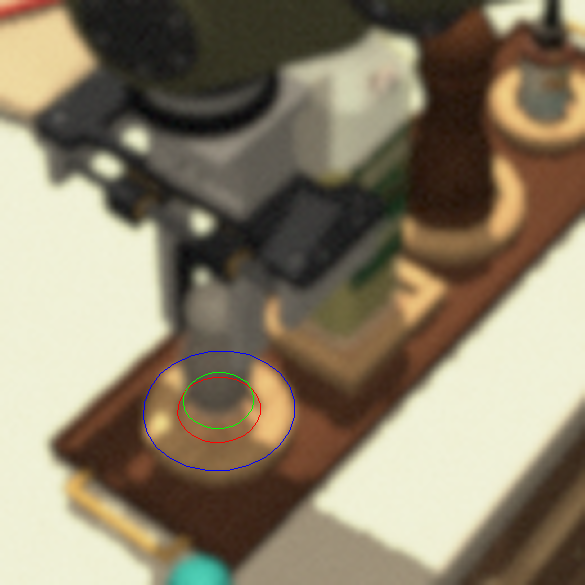

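Emit:
carry_out(
  commands=[
    [1, [-0.5, 0, 4], [0, 0, 0]],
    [1, [0, 0, 3], [0, 0, 0]],
    [1, [0, 0, 1.5], [0, 0, 0]],
    [1, [0, 0, 1], [0, 0, 0]],
    [1, [0, 0, 0], [0, 0, 0]],
  ],
)

```text
time_s: 43.28
ee_pos: [0.4598, 0.1444, 0.0734]
eef_rot: [-3.142, -0.0, 1.537]
force: [0.8, 0.2, -0.3]
grip_width: 0.0353
grip_force: 24.6
```

Emit:
carry_out(
  commands=[
    [1, [0, 0, 1], [0, 0, 0]],
    [1, [0, 0, 1], [0, 0, 0]],
    [1, [0, 0, 0], [0, 0, 0]],
  ],
)

```text
time_s: 43.65
ee_pos: [0.4598, 0.1444, 0.0714]
eef_rot: [-3.141, -0.0, 1.537]
force: [0.6, 0.4, -0.9]
grip_width: 0.0356
grip_force: 24.6
```

Emit:
carry_out(
  commands=[
    [1, [0, 0, 2], [0, 0, 0]],
    [1, [0, 0, 2], [0, 0, 0]],
    [1, [0, 0, 2], [0, 0, 0]],
    [1, [0, 0, 1], [0, 0, 0]],
    [1, [0, 0, 0], [0, 0, 0]],
  ],
)

```text
time_s: 44.28
ee_pos: [0.4598, 0.1444, 0.0644]
eef_rot: [-3.141, 0.0, 1.537]
force: [0.5, 0.4, -0.2]
grip_width: 0.0358
grip_force: 24.6
```

Emit:
carry_out(
  commands=[
    [1, [0, 0, 0.7], [0, 0, 0]],
    [1, [0, 0, 0.6], [0, 0, 0]],
    [1, [0, 0, 0], [0, 0, 0]],
  ],
)

```text
time_s: 44.65
ee_pos: [0.4598, 0.1444, 0.0631]
eef_rot: [-3.142, 0.0, 1.537]
force: [-0.7, 0.4, -1.0]
grip_width: 0.0355
grip_force: 24.6
```

Emit:
carry_out(
  commands=[
    [1, [0, 0, 0.6], [0, 0, 0]],
    [1, [0, 0, 0.4], [0, 0, 0]],
    [1, [0, 0, 0], [0, 0, 0]],
  ],
)

```text
time_s: 45.02
ee_pos: [0.46, 0.1445, 0.0627]
eef_rot: [3.141, -0.0, 1.537]
force: [-2.4, -0.4, 6.8]
grip_width: 0.0356
grip_force: 25.2
```

Seated. I'll release, retreat up and to the left, then look.

Emit:
carry_out(
  commands=[
    [0, [0, 0, 0], [0, 0, 0]],
    [0, [0, 0, 0], [0, 0, 0]],
    [0, [0, 0, 0], [0, 0, 0]],
    [0, [0, 0, -30], [0, 0, 0]],
    [0, [0, 0, -55], [0, 0, 0]],
    [0, [0, 0, -55], [0, 0, 0]],
    [0, [0, 0, -55], [0, 0, 0]],
    [0, [0, 0, -55], [0, 0, 0]],
    [0, [0, 0, -30], [0, 0, 0]],
    [0, [0, 0, 0], [0, 0, 0]],
  ],
)

```text
time_s: 46.28
ee_pos: [0.4603, 0.1445, 0.3438]
eef_rot: [3.138, -0.001, 1.537]
force: [0.1, -0.1, -0.7]
grip_width: 0.094
grip_force: 0.0
```

Emit:
carry_out(
  commands=[
    [0, [50, 0, 0], [0, 0, 0]],
    [0, [55, 0, 0], [0, 0, 0]],
    [0, [55, 0, 0], [0, 0, 0]],
    [0, [55, 0, 0], [0, 0, 0]],
    [0, [0, 0, 0], [0, 0, 0]],
  ],
)

```text
time_s: 46.9
ee_pos: [0.4663, 0.3619, 0.3389]
eef_rot: [-3.138, 0.002, 1.54]
force: [-0.8, -0.3, -0.5]
grip_width: 0.0943
grip_force: 0.0
```

```bash
python3 - <<'E'
from h import *
fit("oil_bottle",.456,.037,.015,(-.1,.05));fit("salt_shaker",.46,.1445,.015);fit("dropper",.45,-.179,.015);fit("pepper_mill",.4527,-.072,.015)
t=ctrl.camera("top");s=ctrl.camera("side")
a=cv2.resize(t["img"][192:268,208:404],None,fx=4,fy=4,interpolation=cv2.INTER_CUBIC)
b=cv2.resize(s["img"][160:305,235:431],None,fx=4,fy=4)[:296*2]
b=cv2.resize(s["img"][160:308,235:431],None,fx=2,fy=2)
b=cv2.copyMakeBorder(b,0,0,0,a.shape[1]-b.shape[1],cv2.BORDER_CONSTANT)
cv2.imwrite("pics/end.png",np.vstack([a,b]))
for n in("mug","kitchen_timer"):print(n,[np.round(r["at"],3).tolist() for r in ctrl.place_of(n,"side")][:2])
st()
E
```

```text
oil_bottle 2 xy [0.4564 0.0366] yaw 0.001 cost 0.142
salt_shaker 1 xy [0.4613 0.142 ] yaw 0.006 cost 0.084
dropper 2 xy [ 0.4503 -0.1781] yaw 0.05 cost 0.332
pepper_mill 2 xy [ 0.4524 -0.0723] yaw 0.114 cost 0.195
mug [[0.684, -0.205, 0.0], [0.451, -0.177, 0.017]]
kitchen_timer [[0.457, 0.035, 0.016], [0.666, 0.161, 0.002]]
47.9 [0.4671 0.3593 0.3421] [ 3.142 -0.     1.537] F [ 0.1 -0.3 -0.4] w 0.0939 gf 0.0
```

View pics/end.png

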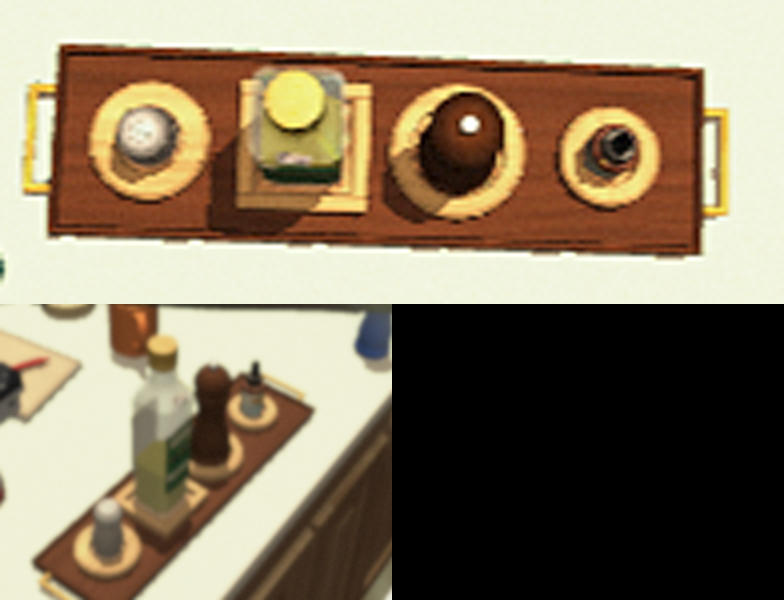

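All four stand upright in their own seats: shaker (145,140), bottle (300,125), mill (460,145), dropper (610,155). The mug and timer haven't moved.

```bash
python3 -c "
from station import ctrl
print(ctrl.hand_in())"
```

```text
the job is handed in; nothing more can be done
None
```

The job is handed in at about 48 s of the 131 s limit: the bottle, mill, shaker and dropper each stand upright, down in their own coasters, with nothing knocked over and the mug and timer where they were.

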